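# Open the bearing soak canister

### The job

Open the soaking canister: squeeze the cap's two side tabs together (gently, they crack if crushed) and, keeping them squeezed, turn the cap anticlockwise seen from above until you feel it come up against its stop, then lift it straight off; never wrench or pull at the cap where it resists. Set the cap down, right way up and wholly on the round cork coaster, without dropping it, let go of it, and leave the other things on the table where they are.

Things in the scene. Friction and masses are not known exactly. Their poses are not given: they have to be found in the camera images.
- canister: Upright aluminium soaking canister, 76 mm across, fixed to the table by a 104 mm square, 10 mm thick steel foot. Origin: centre of the foot's underside on the table; z up along its axis. The cap starts on it, locked, with its axes along the canister's to within 0.03 rad. Cap and canister must never press on each other with more than 30 N in all (about 0.5 N m of twist at the stop).
- shoulder (a point): Centre of the canister's shoulder, 118 mm up, on which the cap's rim rests; the neck above it is 32 mm across, 26 mm tall. Four locking posts, 6 mm high, stand on the shoulder 26 to 31.5 mm from the axis, a pair on its +y and a pair on its -y side: keep fingertips at least 8 mm above the shoulder.
- cap: Loose grey plastic cap, 0.11 to 0.18 kg: knurled skirt 50 mm across, 35 mm tall, with an upright flat tab on its +y and its -y side. Origin: centre of its bottom rim, z up out of its top. Tabs: 20 mm wide (along x), 4 mm thick, from 8 to 42 mm above the origin, outer faces 63 mm apart along y. Lift it straight up by 35 mm to clear the neck; it stands on its bottom rim on the coaster.
- cap_grip (a point): Point on the cap's axis 30 mm above its rim, midway between the tabs: pinch here from above, closing along the cap's y axis. Squeezed, the cap turns freely anticlockwise (+ about z) to a rubber-buffered inner stop (about 5 N m/rad), 0.55 to 1.30 rad from locked, different every time and not visible. Stop turning at 0.2 to 0.3 N m. It lifts off only from about 0.05 rad before the stop on; short of that, inner ears hold it down.
- tab_a (a joint): How far the +y tab is pressed inward: 0 to 0.0045 m. Sprung: 3 N starts it moving, 6.5 N at 3 mm, 8.5 N at the end. Each tab must be in by 3 mm or more to unlock; else a catch under it sits between two locking posts and blocks turning. A grip of 12 to 18 N is right; it cracks above about 30 N (60 N summed over both tabs).
- tab_b (a joint): The same for the -y tab.
- coaster: Round cork coaster, 110 mm across and 6 mm thick, fixed to the table. Origin: centre of its underside.
- coaster_top (a point): Centre of the coaster's upper face, 6 mm above the table.
- yoyo: Bystander: pink acrylic yo-yo lying on its side face, 56 mm across, 39 mm tall. Origin: centre of its underside.
- removal_tool: Bystander: blue steel bearing removal tool lying on the table, 94 mm long, 12 mm thick. Origin: on the table under its middle.
- hex_driver: Bystander: stubby hex driver lying on the table, 69 mm long, 24 mm thick. Origin: on the table under its handle's centre.
- axle_block: Bystander: wooden block 50 x 60 x 14 mm with two brass axles standing in it, 36 mm tall in all. Origin: centre of its underside.
Things that resemble listed ones, but are neither listed nor needed, are in the scene too. There is more than one size of the cap; the one meant has the size given above.

How it is judged:
By the outcome, as a careful person would: the job done as asked, in the order asked, and still so for the second after the job is handed in, with the robot touching nothing.
It also fails if it takes over 59 s, if anything falls off the work surface, if the arm or the gripper's body presses on something with over 40 N, if the wrist force passes 120 N, or if a joint passes its speed limit or range.

### The arm

A 6-joint arm with a two-finger parallel gripper is mounted at the origin on the work surface. World frame = base frame: x ahead of the robot, y to its left, z up, the work surface at z = 0. Lengths are in m, angles in degrees, forces in N, time in s.
With the tool pointing down it reaches from about 0.375 to 0.75 m from the base axis. Payload 9 kg.
Tool frame: the origin (TCP) lies where the fingers leave the gripper's body, on its centre line; the fingertips stand 73 mm ahead of it and the grasp point (between the pads) lies 54 mm ahead of it (robot.tip_reach is the distance from the TCP to the fingertips, in m); z points along the fingers, y is the direction in which the jaws open and shut (so a half turn about z gives the same grasp; the last joint's range is limited). The gripper opens to 85 mm and grips with 20 to 120 N. Pads are 22 mm wide; open, the fingers measure 114 mm over their backs; the gripper's body (76 mm by 85 mm) begins 54 mm behind the grasp point. The pads swing forward as they close: fully open they stand 13 mm farther back than shut.
Start: joints at [54.334, 5.964, 5.575, 89.605, 0, 77.527], TCP at [0.236, 0.552, 0.304] pointing down, gripper open.
Joint ranges: [-171.21, 171.21], [-48.23, 106.86], [-62.78, 66.21], [-105.2, 120.99], [-86.42, 89.51], [-180, 180]. Speed limits (degrees/s): [127.2, 127.2, 147.25, 180, 180, 180].

### API

Orientations are given as [roll, pitch, yaw] about the fixed x, y, z axes, in that order (R = Rz(yaw) Ry(pitch) Rx(roll)).
In Python, from plant import robot gives the robot as it stands. Calls block until the motion is done:
- robot.move_pose(position, orientation): joint-space move of the TCP to a pose.
- robot.line_to(position, vel=0.15, rotation=None, guard=None): straight line of the TCP; rotation=None keeps the orientation; vel is the mean speed in m/s. With guard (N) it stops when the force on the tool has changed by that much, and returns True; else False.
- robot.goto_joints(angles): joint-space move.
- robot.set_gripper(opening): finger opening in m; the grip force is fixed at half the most; returns when the fingers have stopped.
- robot.pause(seconds).
- robot.ik(position, orientation): joint angles nearest the present ones, or None.
- robot.observe(): the state.
- robot.grab_frame(name): name is "side" or "top"; returns the picture (384x512x3 uint8, blue, green, red); there is no depth.
- robot.get_calibration(name): a dict with "vertical_fov" (degrees; the focal length in pixels is half the picture's height over the tangent of half this angle, whatever the lens; pixels are square), "cx", "cy" (the principal point, pixels), "k1" (the pictures are not rectified: a ray, as slopes to the right and down, at radius r is drawn at 1 + k1 r^2 times it, then the intrinsics apply), "rvec" (rotation vector, rad) and "tvec" (3), from world to camera coordinates, as OpenCV has them. Camera axes: x right, y down, z forward; pixel columns grow to the right and rows downward; lengths in m; the calibration is good to about 2 mm. A picture is of the moment at which its call begins. get_calibration takes no time and is no camera call.
A pose or a line that the arm cannot do raises robot.IKError and nothing moves.
- robot.job_done(): hands the job in, once; it reports no verdict.
The state is a dict: "time": time; "q": joint angles; "qvel": joint speeds; "joint_torque": joint torques, N m; "tool_pos": TCP position; "tcp_rot": TCP orientation; "ft_force": force on the tool from outside, world axes, zero at the start; "torque": the same for the moment, N m; "gripper_width": finger opening in m.
Only numpy, scipy, OpenCV 4.12 (cv2) and the standard library are available. Lean on these libraries where they do the work, as an engineer would, in place of code of your own. Each camera call takes 0.05 s, during which the arm holds its last target.

## Working session

There is one attempt and no reset: what is moved stays moved. The work goes in short steps, each a Python script; the robot and the scene stay as the last script left them, time stands still between calls to the robot, and variables do not carry over. Pictures are saved under pics/ and viewed, and the job is handed in when it is done.

```bash
ls; mkdir -p pics
python3 - <<'E'
from plant import robot
import cv2,numpy as np
for n in("side","top"):
    im=robot.grab_frame(n); cv2.imwrite(f"pics/{n}0.png",cv2.resize(im,None,fx=1.5,fy=1.5,interpolation=cv2.INTER_CUBIC)); cv2.imwrite(f"raw_{n}0.png",im)
    print(n,robot.get_calibration(n))
o=robot.observe();print(o)
print([a for a in dir(robot) if a[0]!='_'])
E
```

```text
pics
side {'vertical_fov': 57.385275122240664, 'cx': 255.52183135228574, 'cy': 186.30396257257325, 'k1': -0.082139346841619, 'rvec': array([ 2.03667954, -0.60498294,  0.33724914]), 'tvec': array([-0.45667266,  0.26506753,  0.42946515])}
top {'vertical_fov': 43.65006672425887, 'cx': 257.0079015169495, 'cy': 186.031337063405, 'k1': -0.03973854702041813, 'rvec': array([ 2.09956644, -2.11170899,  0.23690815]), 'tvec': array([0.01582958, 0.59434414, 0.90849853])}
{'time': 0.1, 'q': array([ 5.43338133e+01,  5.99564827e+00,  5.53195139e+00,  8.96045527e+01,
       -2.00015647e-03,  7.75268772e+01]), 'qvel': array([-0.01294761,  0.03928005,  0.0883661 ,  0.1403233 ,  0.00394885,
        0.04919604]), 'joint_torque': array([ 5.48642623e-03, -5.58203995e+01,  5.04721534e+01,  1.30628669e-02,
       -3.31166784e-04,  4.52063193e-05]), 'tool_pos': array([0.23616892, 0.55133453, 0.30319961]), 'tcp_rot': array([-1.79932929e+02, -1.27877092e-02,  1.56806930e+02]), 'ft_force': array([0.65816938, 0.32330365, 0.00972072]), 'torque': array([-0.01868736, -0.00229998,  0.03225033]), 'gripper_width': 0.0855236251326393}
['IKError', 'get_calibration', 'goto_joints', 'grab_frame', 'ik', 'job_done', 'line_to', 'move_pose', 'observe', 'pause', 'set_gripper', 'tip_reach']
```

View pics/side0.png

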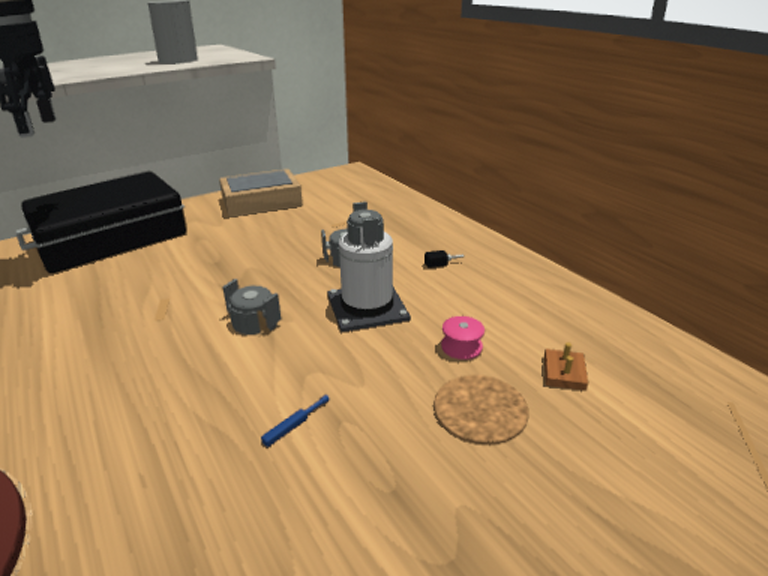

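View pics/top0.png

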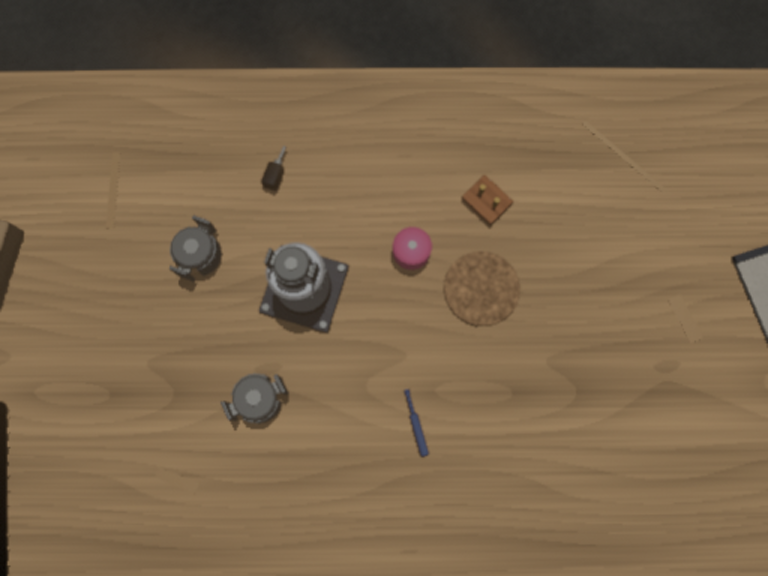

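Cap candidates in the top view (1.5x pixels): on the canister (291,263), and loose on the table (194,248) and (255,398). In the side view the loose ones are at (340,245) and (252,308). The one on the canister fits the description, so I'll check it in a close crop.

```bash
cat > h.py <<'E'
import numpy as np,cv2
from plant import robot
def cal(n):
    c=robot.get_calibration(n); f=192/np.tan(np.radians(c["vertical_fov"])/2)
    R=cv2.Rodrigues(np.array(c["rvec"]))[0]; return c,f,R,np.array(c["tvec"])
def proj(n,P):
    c,f,R,t=cal(n); X=np.atleast_2d(P)@R.T+t; s=X[:,:2]/X[:,2:]; r2=(s**2).sum(1,keepdims=True)
    return s*(1+c["k1"]*r2)*f+[c["cx"],c["cy"]]
def ray(n,uv):
    c,f,R,t=cal(n); d=(np.array(uv,float)-[c["cx"],c["cy"]])/f; s=d.copy()
    for _ in range(20): s=d/(1+c["k1"]*(s@s))
    return -R.T@t, R.T@np.array([s[0],s[1],1])
def atz(n,uv,z):
    o,d=ray(n,uv); return o+d*(z-o[2])/d[2]
def crop(im,u0,v0,w,h,k,name):
    # annotated crop with ticks each 10px
    u0,v0=int(u0),int(v0)
    c=cv2.resize(im[v0:v0+h,u0:u0+w],None,fx=k,fy=k,interpolation=cv2.INTER_CUBIC)
    for u in range((u0+9)//10*10,u0+w,10):
        x=int((u-u0+.5)*k); cv2.line(c,(x,0),(x,8),(0,255,255),1); cv2.putText(c,str(u),(x-10,20),0,.4,(0,255,255),1)
    for v in range((v0+9)//10*10,v0+h,10):
        y=int((v-v0+.5)*k); cv2.line(c,(0,y),(8,y),(0,255,255),1); cv2.putText(c,str(v),(10,y+4),0,.4,(0,255,255),1)
    cv2.imwrite("pics/"+name,c)
E
python3 - <<'E'
from h import *
t=cv2.imread("raw_top0.png");s=cv2.imread("raw_side0.png")
crop(t,165,155,75,72,8,"ctop.png"); crop(s,205,128,75,95,6,"cside.png")
crop(t,285,155,75,72,8,"coast.png")
print(proj("top",[[0,0,0],[.5,0,0],[.5,.2,0]]))
for uv in [(194,248),(255,398),(412,247),(482,288)]: print(uv, atz("top",np.array(uv)/1.5,0.0))
E
```

```text
[[265.21920657 494.33651568]
 [263.04484231 236.17516569]
 [168.98111528 236.64790681]]
(194, 248) [0.65751076 0.29281242 0.        ]
(255, 398) [0.43960227 0.19590167 0.        ]
(412, 247) [ 0.65716096 -0.02690107  0.        ]
(482, 288) [ 0.59523306 -0.1273304   0.        ]
```

View pics/ctop.png

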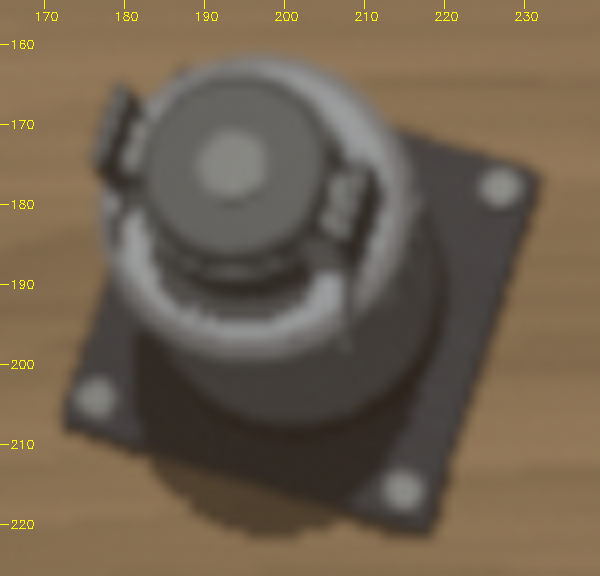

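View pics/cside.png

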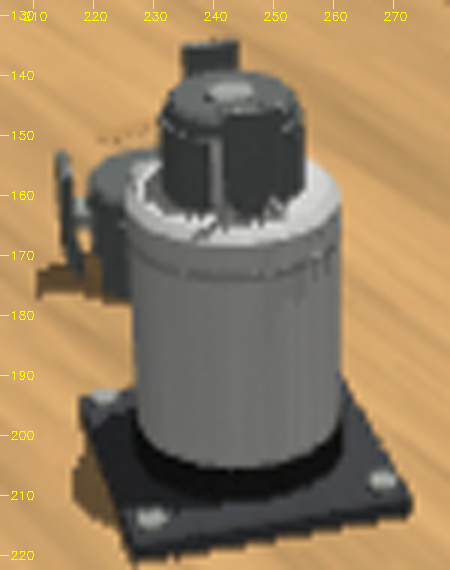

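View pics/coast.png

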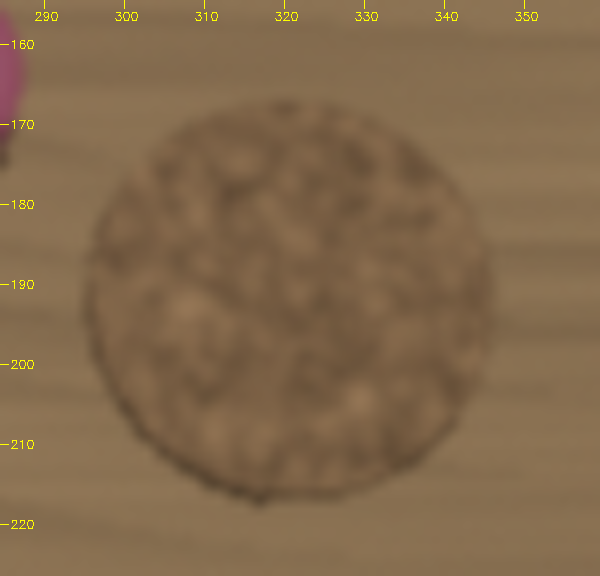

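Run:
```python
from h import *
print("captop top", atz("top",(193.5,175),.153))
# triangulate dot
(o1,d1),(o2,d2)=ray("top",(193.3,174.8)),ray("side",(242.7,142.5))
A=np.stack([d1,-d2],1); x=np.linalg.lstsq(A,o2-o1,rcond=None)[0]; p,q=o1+d1*x[0],o2+d2*x[1]; print("tri",p,q)
C=[atz("top",u,.010) for u in [(232,176.5),(218.5,222),(172.7,208.3)]]
print(np.array(C)); print("foot centre",(C[0]+C[2])/2, np.linalg.norm(C[0]-C[1]),np.linalg.norm(C[1]-C[2]))
e=C[0]-C[1];print("yaw edge",np.degrees(np.arctan2(e[1],e[0]))); e=C[2]-C[1];print("yaw edge",np.degrees(np.arctan2(e[1],e[0])))
B=[atz("top",u,.012) for u in [(226.5,178),(214.5,215.7),(176.5,204)]]
print("bolts", (B[0]+B[2])/2,[np.degrees(np.arctan2(*(b-B[1])[1::-1])) for b in (B[0],B[2])])
# side foot
C=[atz("side",u,.010) for u in [(218.5,194),(272.5,211.5),(228,219.5)]]; print("side",np.array(C),(C[0]+C[1])/2)
t=cv2.imread("raw_top0.png")
print("coaster",atz("top",(320,191.7),.006), "px edges")
print("coaster side",atz("side",(481/1.5,408/1.5),.006))
print("cap axis edges: w",np.linalg.norm(atz("top",(182.3,175),.153)-atz("top",(205,175),.153)))
```

```text
captop top [0.5965065  0.13052035 0.153     ]
tri [0.59683797 0.1308727  0.15321341] [0.59781761 0.13038668 0.153394  ]
[[0.62845099 0.06614953 0.01      ]
 [0.52941887 0.09420887 0.01      ]
 [0.55935587 0.19225381 0.01      ]]
foot centre [0.59390343 0.12920167 0.01      ] 0.10293049916361649 0.10251358245186948
yaw edge -15.81932484665931
yaw edge 73.02049678218404
bolts [0.5964783  0.13098803 0.012     ] [np.float64(-16.80964357780031), np.float64(72.52179919057953)]
side [[0.56253459 0.18840474 0.01      ]
 [0.6268359  0.06021505 0.01      ]
 [0.53191854 0.08750758 0.01      ]] [0.59468525 0.1243099  0.01      ]
coaster [ 0.59464385 -0.12362826  0.006     ] px edges
coaster side [ 0.59362603 -0.13235847  0.006     ]
cap axis edges: w 0.04220453161707787
```

```bash
cat > ov.py <<'E'
from h import *
def wire(x,y,yaw,z0=.118):
    L=[];th=np.linspace(0,2*np.pi,60)
    for r,z in((.025,z0),(.025,z0+.035),(.038,.118)): L.append(np.c_[r*np.cos(th),r*np.sin(th),0*th+z])
    for s in(1,-1):
        for z in(z0+.008,z0+.042): L.append(np.array([[a,s*b,z] for a,b in((-.01,.0315),(.01,.0315),(.01,.0275),(-.01,.0275),(-.01,.0315))]))
    L.append(np.array([[a,b,.010] for a,b in((-.052,-.052),(.052,-.052),(.052,.052),(-.052,.052),(-.052,-.052))]))
    c,s=np.cos(yaw),np.sin(yaw);R=np.array([[c,-s,0],[s,c,0],[0,0,1]])
    return [l@R.T+[x,y,0] for l in L]
def overlay(n,im,L,u0,v0,w,h,k,name):
    c=cv2.resize(im[v0:v0+h,u0:u0+w],None,fx=k,fy=k,interpolation=cv2.INTER_CUBIC)
    for l in L:
        p=((proj(n,l)-[u0,v0]+.5)*k).astype(int); cv2.polylines(c,[p],False,(0,255,0),1)
    return c
E
python3 - <<'E'
from ov import *
t=cv2.imread("raw_top0.png");s=cv2.imread("raw_side0.png")
L=wire(.5965,.1305,np.radians(-16.5))
a=overlay("top",t,L,165,155,72,72,7,0);b=overlay("side",s,L,205,128,48+24,95-5,6,0)
h=540;o=np.zeros((h,800,3),np.uint8);o[:min(h,a.shape[0]),:400]=a[:h,:400]
a=cv2.resize(a,(420,420));b=cv2.resize(b,(380,475))
o[:]=0;o[:420,:420]=a;o[:475,420:]=b
cv2.imwrite("pics/ov1.png",o)
th=np.linspace(0,6.3,60);L=[np.c_[.594+.055*np.cos(th),-.126+.055*np.sin(th),0*th+.006]]
a=overlay("top",t,L,285,155,72,72,5,0);b=overlay("side",s,L,280,240,80,60,5,0)
o=np.zeros((360,760,3),np.uint8);o[:,:360]=a;o[:300,360:]=b;cv2.imwrite("pics/ov2.png",o)
E
```

```text
(no output)
```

View pics/ov1.png

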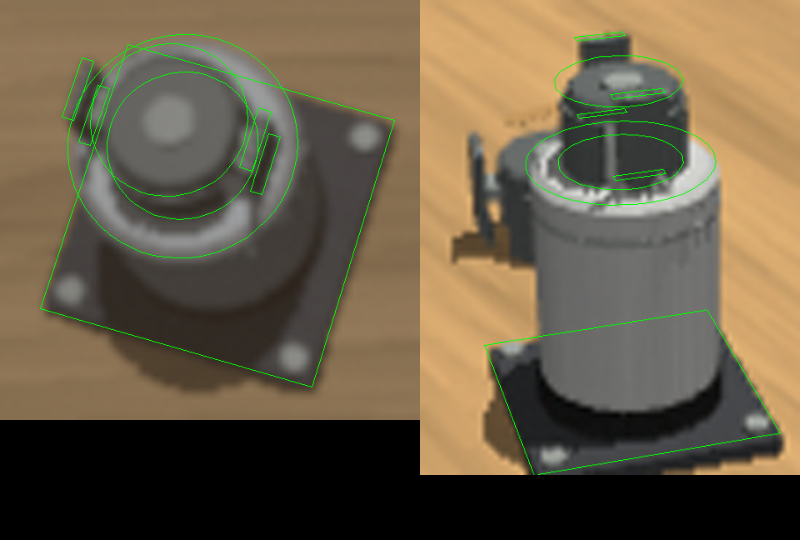

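View pics/ov2.png

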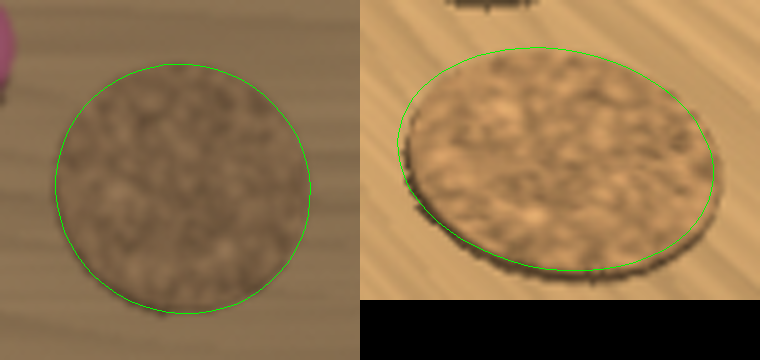

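The cap on the canister is the right one: the model overlay of a 50 mm skirt with 63 mm tabs fits it in both views. The tabs of the loose caps span well over 63 mm. Next I move above it.

Run:
```python
from h import *
print(robot.tip_reach)
def st(k=""):
    o=robot.observe(); print(k,round(o["time"],2),o["tool_pos"].round(4),o["tcp_rot"].round(2),o["ft_force"].round(2),o["torque"].round(3),round(o["gripper_width"]*1e3,2)); return o
X=[.597,.1302]
robot.move_pose([*X,.285],[180,0,163.5]); st("above")
print(robot.tip_reach)
robot.set_gripper(.070); o=st("g70"); print(robot.tip_reach)
robot.set_gripper(.068); o=st("g68")
robot.pause(.2); st(); print(o["q"])
im=robot.grab_frame("side"); cv2.imwrite("raw_s1.png",im); crop(im,180,60,110,110,5,"s1.png")
im=robot.grab_frame("top"); cv2.imwrite("raw_t1.png",im); crop(im,140,110,110,110,5,"t1.png")
```

```text
0.0726
above 2.1 [0.5968 0.1311 0.2851] [179.99   0.   163.56] [0.63 0.41 0.49] [ 0.004 -0.001  0.03 ] 85.16
0.0726
g70 2.41 [0.5969 0.1306 0.285 ] [180.     0.   163.54] [ 0.08 -0.91 -0.3 ] [-0.023 -0.017  0.051] 70.06
0.0726
g68 2.62 [0.597  0.1302 0.285 ] [180.   -0.  163.5] [ 0.05 -0.28 -0.32] [-0.015 -0.042  0.042] 67.81
 2.83 [0.597  0.1302 0.285 ] [-180.    -0.   163.5] [-0.01  1.48  0.1 ] [-0.058 -0.009 -0.018] 68.21
[6.21177053e-02 7.72040621e+00 5.49085922e+00 8.77709983e+01
 3.29160361e-04 1.65588582e+01]
```

View pics/s1.png

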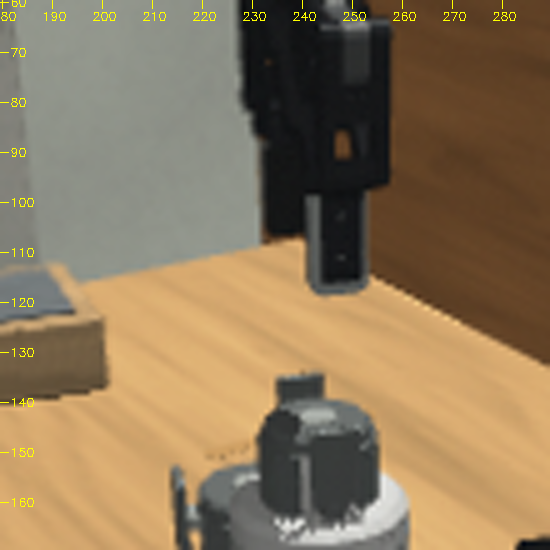

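Run:
```python
from h import *
X=np.array([.597,.1302]);a=np.radians(-16.5);ex=np.array([np.cos(a),np.sin(a)]);ey=np.array([-np.sin(a),np.cos(a)])
for s in(1,-1):
  P=[[*(X+s*.034*ey+u*ex),.285-.0726+.007] for u in(-.011,.011)]
  T=[[*(X+s*.0315*ey+u*ex),z] for u in(-.010,.010) for z in (.126,.160)]
  for n in("side","top"): print(s,n,"pad",proj(n,P).round(1).tolist(),"tab",proj(n,T).round(1).tolist())
im=cv2.imread("raw_s1.png"); im0=cv2.imread("raw_side0.png")
crop(im,218,95,50,75,8,"s1b.png"); crop(cv2.imread("raw_t1.png"),150,120,80,75,8,"t1b.png")
```

```text
1 side pad [[232.3, 107.2], [242.7, 106.2]] tab [[234.6, 149.2], [234.0, 134.6], [243.5, 148.1], [243.2, 133.6]]
1 top pad [[168.1, 166.0], [172.1, 154.2]] tab [[178.2, 178.6], [175.3, 174.3], [181.5, 168.9], [178.7, 164.2]]
-1 side pad [[240.5, 118.0], [251.7, 116.8]] tab [[241.9, 161.7], [241.4, 146.3], [251.4, 160.4], [251.2, 145.0]]
-1 top pad [[205.7, 176.7], [209.5, 164.8]] tab [[209.6, 187.6], [207.9, 183.5], [212.7, 177.7], [211.1, 173.4]]
```

View pics/s1b.png

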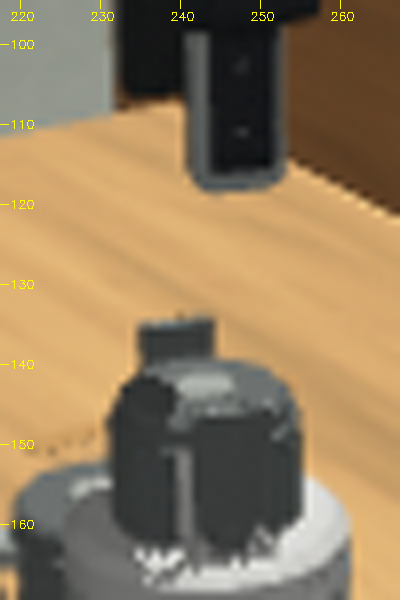

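View pics/t1b.png

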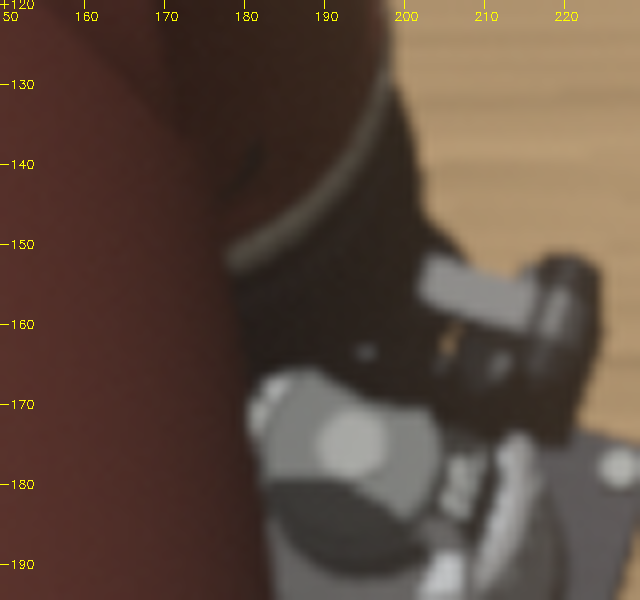

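Pad and tab line up in the side view with the same ~0.9 px bias: the pad is at 241–253 and the tab at 234.8–244.2, so the arm agrees with the estimate. I'll descend and close gently with force feedback.

```bash
cat >> h.py <<'E'
A0=np.radians(-16.5)
def rd(n=8,dt=.02):
    F=[];T=[];W=[]
    for i in range(n):
        robot.pause(dt); o=robot.observe(); F.append(o["ft_force"]);T.append(o["torque"]);W.append(o["gripper_width"])
    return np.mean(F,0),np.mean(T,0),np.mean(W),o
def st(k="",ang=None,n=8):
    F,T,W,o=rd(n); y=np.radians(o["tcp_rot"][2]-180)
    fx=F[0]*np.cos(y)+F[1]*np.sin(y); fy=-F[0]*np.sin(y)+F[1]*np.cos(y)
    print(k,"t%.2f"%o["time"],o["tool_pos"].round(4),"yaw %.2f"%o["tcp_rot"][2],"Fcap %.2f %.2f z %.2f"%(fx,fy,F[2]),"T",T.round(3),"w %.2f"%(W*1e3),flush=True)
    return fx,fy,F,T,W,o
E
python3 - <<'E'
from h import *
st("free")
print(robot.line_to([.597,.1302,.199],vel=.08,guard=6)); st("down")
for g in (.0655,.064,.063,.062,.061):
    robot.set_gripper(g); r=st(g)
    if abs(r[1])>5 or abs(r[0])>5: break
E
```

```text
free t3.06 [0.597  0.1302 0.285 ] yaw 163.50 Fcap -0.05 0.36 z 0.35 T [-0.005 -0.005 -0.001] w 68.01
False
down t4.42 [0.5973 0.1302 0.1996] yaw 163.50 Fcap 0.08 0.19 z 0.52 T [ 0.006 -0.005 -0.007] w 68.02
0.0655 t4.77 [0.597  0.1302 0.199 ] yaw 163.50 Fcap 0.20 -0.01 z -0.09 T [ 0.015  0.    -0.008] w 65.42
0.064 t5.12 [0.597  0.1301 0.199 ] yaw 163.49 Fcap 0.11 -0.89 z 0.31 T [-0.154  0.033 -0.029] w 64.06
0.063 t5.47 [0.597  0.1301 0.1991] yaw 163.50 Fcap -0.29 -1.19 z 1.47 T [-0.226  0.112  0.006] w 63.19
0.062 t5.82 [0.5971 0.1303 0.1992] yaw 163.50 Fcap -0.77 -0.39 z 3.44 T [-0.046  0.151 -0.034] w 62.08
0.061 t6.17 [0.5971 0.1302 0.1993] yaw 163.50 Fcap -0.75 -0.04 z 5.13 T [-0.018  0.216 -0.054] w 61.10
```

Run:
```python
from h import *
z=.1995
robot.line_to([.597,.1302,z],vel=.02); r=st("up")
for g in (.060,.059,.058,.057,.056,.055):
    robot.set_gripper(g); z+=.0003
    if r[2][2]>2: z+=.0002
    robot.line_to([.597,.1302,z],vel=.02)
    r=st(g)
    if abs(r[1])>5 or abs(r[0])>5 or abs(r[2][2])>9: break
```

```text
up t6.55 [0.597  0.1302 0.1994] yaw 163.50 Fcap 0.01 -0.03 z 2.32 T [ 0.005  0.002 -0.014] w 61.13
0.06 t7.15 [0.5968 0.1302 0.1996] yaw 163.50 Fcap -0.14 -0.02 z -1.05 T [0.013 0.013 0.004] w 60.05
0.059 t7.75 [0.597  0.1302 0.2003] yaw 163.50 Fcap 0.22 0.17 z -1.41 T [-0.008  0.003  0.01 ] w 59.08
0.058 t8.35 [0.597  0.1302 0.2006] yaw 163.50 Fcap 0.22 0.16 z -1.13 T [ 0.008 -0.01   0.015] w 58.17
0.057 t8.95 [0.597  0.1302 0.2009] yaw 163.50 Fcap -0.01 0.12 z -1.29 T [0.001 0.008 0.007] w 57.07
0.056 t9.55 [0.597  0.1302 0.2012] yaw 163.50 Fcap 0.06 -0.01 z -0.70 T [-0.013  0.003  0.004] w 56.01
0.055 t10.15 [0.597  0.1302 0.2015] yaw 163.50 Fcap -0.10 -1.10 z -0.99 T [-0.194  0.054 -0.017] w 55.13
```

Run:
```python
from h import *
ey=np.array([-np.sin(A0),np.cos(A0)])
X=np.array([.597,.1302])-.0002*ey; z=.2016
robot.line_to([*X,z],vel=.02); r=st("shift")
robot.set_gripper(.0546); r=st("g")
yaw=163.5; small=0
for i in range(14):
    yaw+=1 if i<2 else 2
    q=robot.ik([*X,z],[180,0,yaw]); robot.goto_joints(q); r=st("%.1f"%yaw,n=5)
    if abs(r[3][2])>.15 or abs(r[0])>5 or abs(r[1])>5 or abs(r[2][2])>8: break
```

```text
shift t10.53 [0.597  0.13   0.2016] yaw 163.50 Fcap 0.09 -0.46 z -1.45 T [-0.089  0.043 -0.001] w 55.06
g t10.88 [0.597  0.13   0.2016] yaw 163.50 Fcap -0.39 -0.96 z -1.57 T [-0.198  0.078  0.009] w 54.72
164.5 t11.22 [0.5969 0.13   0.2016] yaw 164.49 Fcap -0.59 -0.99 z -1.21 T [-0.182  0.147 -0.01 ] w 54.80
165.5 t11.55 [0.5969 0.13   0.2016] yaw 165.48 Fcap -0.28 -1.06 z -1.50 T [-0.195  0.165 -0.009] w 54.63
167.5 t11.88 [0.597  0.13   0.2016] yaw 167.45 Fcap -0.33 -0.78 z -1.16 T [-0.181  0.076 -0.023] w 54.70
169.5 t12.22 [0.597  0.13   0.2016] yaw 169.44 Fcap -0.05 -0.57 z -1.20 T [-0.133  0.029  0.001] w 54.83
171.5 t12.55 [0.597  0.13   0.2017] yaw 171.43 Fcap 0.25 -0.29 z -1.51 T [-0.068 -0.    -0.001] w 54.62
173.5 t12.88 [0.597  0.13   0.2016] yaw 173.43 Fcap 0.16 -0.36 z -1.16 T [-0.007 -0.009  0.006] w 54.57
175.5 t13.22 [0.5969 0.13   0.2016] yaw 175.44 Fcap 0.09 0.25 z -1.19 T [-0.006  0.01   0.012] w 54.81
177.5 t13.55 [0.5969 0.13   0.2016] yaw 177.43 Fcap 0.05 -0.22 z -0.81 T [ 0.019  0.019 -0.004] w 54.60
179.5 t13.88 [0.597  0.13   0.2016] yaw 179.44 Fcap -0.19 0.05 z -1.11 T [-0.028 -0.003 -0.003] w 54.65
181.5 t14.22 [0.5969 0.13   0.2016] yaw -178.57 Fcap 0.43 0.06 z -0.93 T [-0.005  0.002 -0.003] w 54.66
183.5 t14.55 [0.5969 0.13   0.2016] yaw -176.56 Fcap -0.12 -0.14 z -1.39 T [-0.013 -0.001  0.006] w 54.85
185.5 t14.88 [0.5969 0.13   0.2016] yaw -174.56 Fcap -0.11 -0.18 z -1.02 T [0.006 0.008 0.001] w 54.52
187.5 t15.22 [0.597  0.13   0.2016] yaw -172.57 Fcap -0.39 0.27 z -1.19 T [0.002 0.009 0.007] w 54.78
189.5 t15.55 [0.5969 0.13   0.2016] yaw -170.57 Fcap -0.33 -0.04 z -0.81 T [0.001 0.007 0.015] w 54.66
```

Run:
```python
from h import *
X=np.array([.597,.1300]); z=.2016
yaw=189.5
for i in range(30):
    yaw+=2 if i==0 or abs(r[3][2])<.05 else 1
    if yaw>163.5+82: break
    robot.goto_joints(robot.ik([*X,z],[180,0,yaw])); r=st("%.1f"%yaw,n=6)
    if abs(r[3][2])>.19 or abs(r[0])>5 or abs(r[1])>5 or abs(r[2][2])>8: break
```

```text
191.5 t15.90 [0.597  0.13   0.2016] yaw -168.56 Fcap 0.14 0.26 z -1.34 T [ 0.001 -0.014 -0.013] w 54.67
193.5 t16.25 [0.597  0.13   0.2016] yaw -166.56 Fcap 0.02 0.25 z -1.16 T [ 0.011 -0.019  0.002] w 54.74
195.5 t16.60 [0.597  0.13   0.2016] yaw -164.56 Fcap 0.10 0.05 z -0.90 T [-0.021 -0.01   0.002] w 54.73
197.5 t16.95 [0.597  0.13   0.2016] yaw -162.56 Fcap -0.08 -0.36 z -1.51 T [0.009 0.005 0.011] w 54.78
199.5 t17.30 [0.597  0.13   0.2016] yaw -160.56 Fcap -0.19 -0.07 z -1.49 T [ 0.019 -0.02  -0.002] w 54.74
201.5 t17.65 [0.597  0.13   0.2016] yaw -158.56 Fcap -0.39 -0.10 z -1.44 T [-0.003  0.025  0.013] w 54.85
203.5 t18.00 [0.597  0.13   0.2016] yaw -156.56 Fcap 0.01 -0.41 z -0.89 T [-0.045  0.009  0.019] w 54.73
205.5 t18.35 [0.597  0.13   0.2016] yaw -154.56 Fcap -0.31 -0.26 z -1.01 T [-0.037  0.038  0.001] w 54.70
207.5 t18.70 [0.597  0.13   0.2016] yaw -152.56 Fcap 0.04 -0.36 z -1.11 T [-0.07   0.021 -0.022] w 54.60
209.5 t19.05 [0.597  0.13   0.2016] yaw -150.56 Fcap -0.04 -0.02 z -1.22 T [-0.048  0.028 -0.011] w 54.67
211.5 t19.40 [0.597  0.13   0.2016] yaw -148.56 Fca
[... 508 characters left out ...]
 yaw -138.56 Fcap 0.15 -0.00 z -1.04 T [-0.022  0.001 -0.013] w 54.69
223.5 t21.50 [0.597  0.13   0.2016] yaw -136.56 Fcap -0.12 -0.10 z -1.36 T [ 0.003  0.007 -0.009] w 54.63
225.5 t21.85 [0.597  0.13   0.2016] yaw -134.56 Fcap 0.14 0.05 z -1.04 T [-0.02  -0.006  0.006] w 54.86
227.5 t22.20 [0.597  0.13   0.2016] yaw -132.56 Fcap -0.37 -0.25 z -1.19 T [-0.043  0.034  0.019] w 54.75
229.5 t22.55 [0.597  0.13   0.2016] yaw -130.56 Fcap -0.17 0.15 z -0.99 T [-0.042  0.046 -0.067] w 54.72
230.5 t22.90 [0.597  0.13   0.2016] yaw -129.53 Fcap -0.25 0.43 z -0.92 T [-0.04   0.033 -0.129] w 54.75
231.5 t23.25 [0.597  0.13   0.2016] yaw -128.52 Fcap -0.20 0.14 z -0.88 T [-0.048  0.049 -0.202] w 54.69
```

Stop felt at 66–68° (1.16–1.19 rad) with 0.20 Nm. I'll ease back slightly and lift under guard.

Run:
```python
from h import *
X=np.array([.597,.1300]); z=.2016; yaw=230.0
robot.goto_joints(robot.ik([*X,z],[180,0,yaw])); r=st("ease")
for dz in (.003,.008,.018,.045,.07):
    g=robot.line_to([*X,z+dz],vel=.05 if dz>.01 else .02,guard=5); r=st(f"lift {dz} {g}")
    if g or abs(r[2][2])>5: break
im=robot.grab_frame("side"); cv2.imwrite("raw_s2.png",im); crop(im,190,80,90,100,6,"s2.png")
```

```text
ease t23.63 [0.597  0.13   0.2016] yaw -129.97 Fcap -0.24 0.02 z -1.51 T [-0.054  0.059 -0.112] w 54.70
lift 0.003 False t24.07 [0.597  0.1299 0.2047] yaw -130.00 Fcap -1.25 0.28 z -0.99 T [-0.173  0.152 -0.08 ] w 54.76
lift 0.008 False t24.60 [0.597  0.13   0.2096] yaw -130.00 Fcap -0.22 0.30 z -0.93 T [-0.018 -0.005  0.011] w 54.73
lift 0.018 False t25.08 [0.597  0.13   0.2195] yaw -130.00 Fcap 0.17 -0.10 z -1.10 T [-0.006  0.013 -0.001] w 54.74
lift 0.045 False t25.91 [0.5968 0.13   0.2461] yaw -130.00 Fcap -0.22 0.06 z -1.19 T [-0.01  -0.    -0.004] w 54.80
lift 0.07 False t26.69 [0.5968 0.13   0.2712] yaw -130.00 Fcap -0.05 -0.08 z -1.39 T [ 0.01   0.012 -0.001] w 54.68
```

View pics/s2.png

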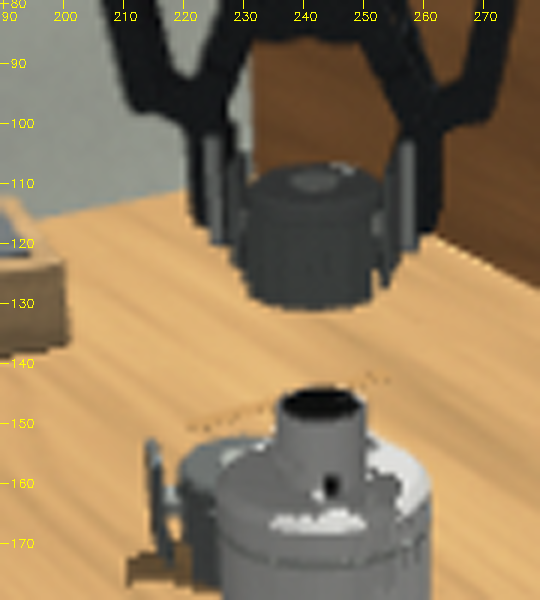

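Cap is off and upright in the jaws (side view: cap at ~(303,118), bare neck at (320,150)). I'm carrying it to the coaster.

Run:
```python
from h import *
robot.line_to([.594,-.127,.272],vel=.15); st("over")
robot.line_to([.594,-.127,.105],vel=.1); st("low")
im=robot.grab_frame("side"); cv2.imwrite("raw_s3.png",im); crop(im,270,190,100,110,5,"s3.png")
im=robot.grab_frame("top"); crop(im,270,140,100,100,5,"t3.png")
```

```text
over t28.74 [ 0.5941 -0.1265  0.272 ] yaw -129.96 Fcap -0.17 -0.14 z -1.06 T [ 0.008 -0.014  0.019] w 54.71
low t30.69 [ 0.5942 -0.1271  0.1054] yaw -130.00 Fcap 0.06 0.34 z -1.18 T [-0.004 -0.011 -0.005] w 54.67
```

View pics/s3.png

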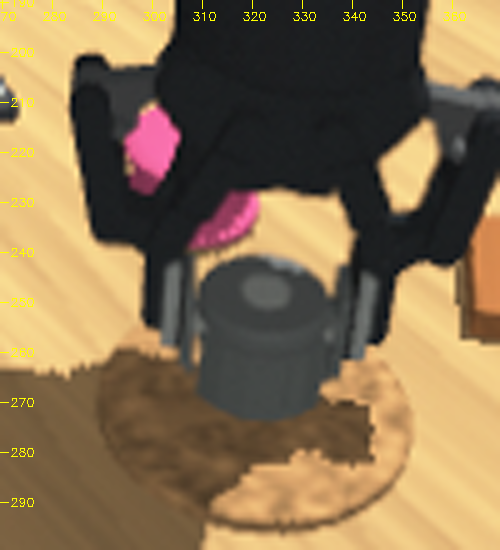

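View pics/t3.png

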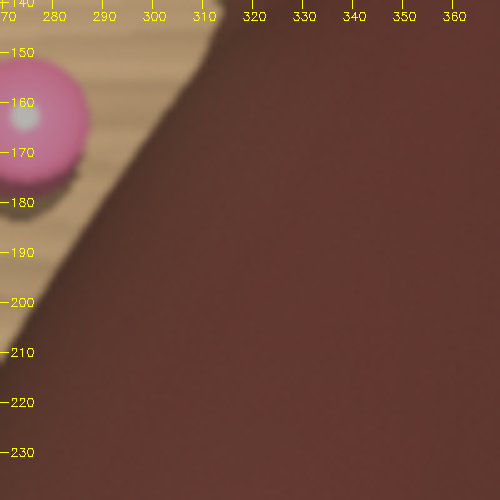

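Cap (rim ~(322,266)) hangs upright about 16 mm over the coaster's centre, clear of the yo-yo. Lowering.

Run:
```python
from h import *
robot.line_to([.594,-.127,.0945],vel=.04); 
z=.0945
for i in range(12):
    z-=.0007; g=robot.line_to([.594,-.127,z],vel=.015,guard=4); r=st(f"{z:.4f} {g}",n=5)
    if g or r[2][2]>1: break
```

```text
0.0938 False t31.53 [ 0.5941 -0.127   0.0939] yaw -130.00 Fcap 0.24 0.08 z -1.41 T [ 0.002 -0.005 -0.015] w 54.57
0.0931 False t31.87 [ 0.594  -0.127   0.0931] yaw -130.00 Fcap 0.16 0.08 z -1.12 T [ 0.011 -0.012 -0.014] w 54.74
0.0924 False t32.20 [ 0.594  -0.127   0.0924] yaw -130.00 Fcap -0.26 0.30 z -1.31 T [-0.009 -0.001  0.012] w 54.72
0.0917 False t32.53 [ 0.594  -0.127   0.0917] yaw -130.00 Fcap 0.16 0.04 z -0.89 T [-0.006 -0.001  0.013] w 54.88
0.0910 False t32.87 [ 0.594 -0.127  0.091] yaw -130.00 Fcap 0.15 -0.40 z -1.51 T [-0.008 -0.014 -0.008] w 54.76
0.0903 False t33.20 [ 0.594  -0.127   0.0903] yaw -130.00 Fcap -0.18 -0.41 z -1.17 T [ 0.001 -0.018  0.007] w 54.61
0.0896 False t33.53 [ 0.594  -0.127   0.0896] yaw -130.00 Fcap -0.02 -0.14 z -1.04 T [ 0.001 -0.009  0.001] w 54.75
0.0889 False t33.87 [ 0.594  -0.127   0.0889] yaw -130.00 Fcap -0.00 0.29 z -1.06 T [ 0.006  0.002 -0.003] w 54.74
0.0882 False t34.20 [ 0.5943 -0.1272  0.0887] yaw -130.00 Fcap -0.71 0.96 z 4.41 T [-0.018  0.257 -0.014] w 54.82
```

Run:
```python
from h import *
z=.0883
for g in (.056,.058,.060,.062,.064,.067,.072,.078):
    robot.set_gripper(g)
    if g<.0615: z-=.0004; robot.line_to([.594,-.127,z],vel=.02)
    r=st(g,n=4)
im=robot.grab_frame("side"); crop(im,270,190,100,110,5,"s4.png")
```

```text
0.056 t34.73 [ 0.5943 -0.1272  0.0884] yaw -130.00 Fcap -0.43 0.26 z 5.89 T [-0.089  0.155  0.022] w 56.00
0.058 t35.27 [ 0.5942 -0.1271  0.0879] yaw -130.01 Fcap -0.13 0.09 z 5.30 T [-0.013  0.086 -0.01 ] w 57.89
0.06 t35.80 [ 0.5941 -0.127   0.0872] yaw -130.00 Fcap 0.04 -0.05 z 4.54 T [-0.003  0.052 -0.087] w 60.02
0.062 t36.08 [ 0.5938 -0.1269  0.0868] yaw -130.00 Fcap 0.17 -0.38 z 1.08 T [-0.005 -0.042  0.001] w 61.88
0.064 t36.37 [ 0.5938 -0.1269  0.0868] yaw -130.00 Fcap 0.36 -0.33 z 0.07 T [ 0.009 -0.009 -0.016] w 63.96
0.067 t36.65 [ 0.594  -0.127   0.0871] yaw -130.00 Fcap 0.10 -0.06 z 0.14 T [ 0.029 -0.01  -0.001] w 66.93
0.072 t36.94 [ 0.594  -0.127   0.0871] yaw -130.00 Fcap 0.21 0.22 z 0.26 T [-0.01   0.006 -0.007] w 72.12
0.078 t37.24 [ 0.594  -0.127   0.0871] yaw -130.00 Fcap -0.27 0.19 z 0.02 T [-0.005 -0.033 -0.011] w 77.86
```

View pics/s4.png

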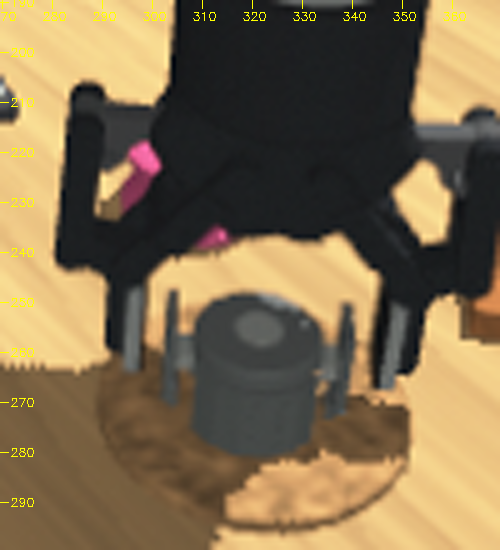

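Cap stands on the coaster (rim ~(321,276)) with both fingers clear of the tabs. Retreating.

Run:
```python
from h import *
g=robot.line_to([.594,-.127,.25],vel=.1,guard=6); st(g)
robot.move_pose([.50,.1,.32],[180,0,230]); st()
for n in("side","top"):
    im=robot.grab_frame(n); cv2.imwrite(f"raw_{n}5.png",im); cv2.imwrite(f"pics/{n}5.png",cv2.resize(im,None,fx=1.5,fy=1.5,interpolation=cv2.INTER_CUBIC))
```

```text
False t39.20 [ 0.5938 -0.1269  0.2495] yaw -130.00 Fcap 0.10 0.10 z -0.16 T [-0.007 -0.018  0.006] w 78.08
 t40.33 [0.5005 0.0989 0.3192] yaw -130.10 Fcap -0.18 0.28 z -0.26 T [-0.007  0.005  0.002] w 78.06
```

View pics/top5.png

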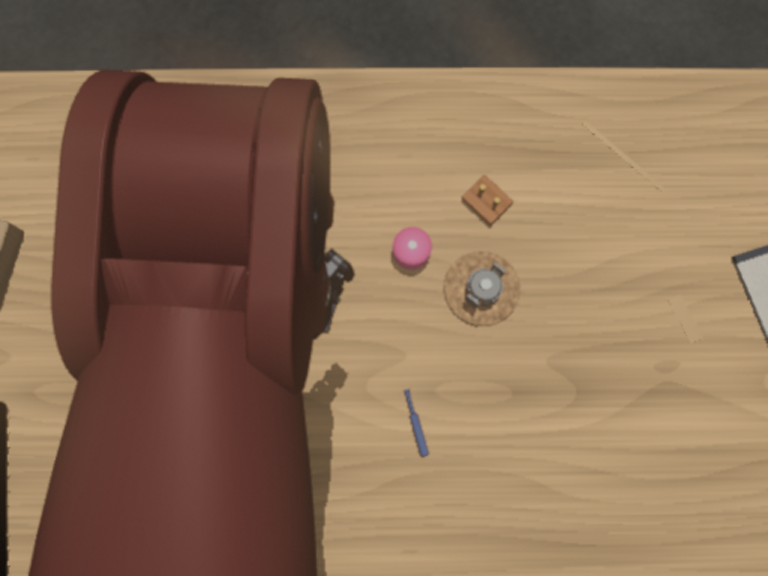

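View pics/side5.png

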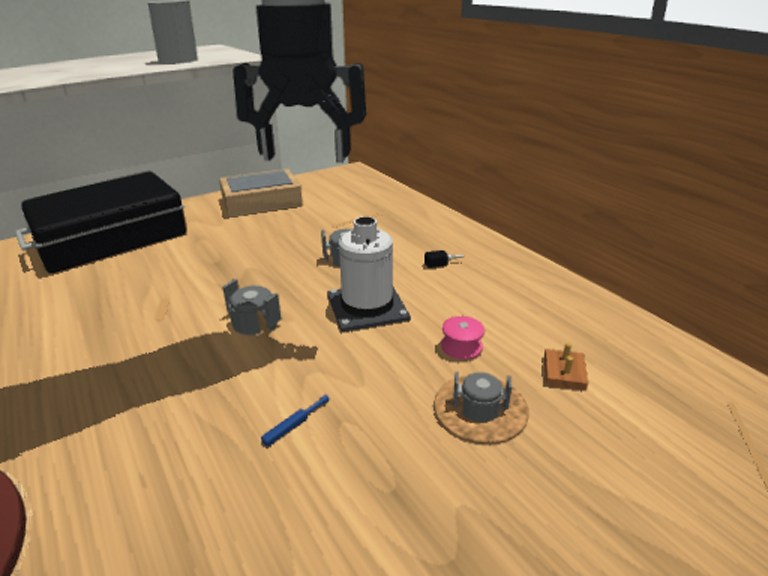

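The cap stands upright near the middle of the coaster, at top (485,286) and side (482,396). The bystanders are at the same pixels as before. Handing in.

```bash
python3 -c "
from plant import robot
robot.pause(.3); print(robot.job_done())"
```

```text
the job is handed in; nothing more can be done
None
```

The canister is open and its cap stands upright on the cork coaster. I handed the job in at about 41 s of the 59 s.

- **Squeeze:** I closed the jaws in small steps to 54.7 mm, which presses each tab in about 4 mm. By the spring data that is roughly 8 N per tab. I could not measure the grip force directly, and this is below the suggested 12–18 N if that figure is per tab. The cap showed no slip.
- **Turn:** It turned freely for about 66° anticlockwise, then torque built to 0.20 N m at 68°, which I took as the stop. I eased back 1.5°.
- **Lift:** It came straight up with no more than about 1.5 N of vertical force, roughly the cap's own weight.
- **Set down:** I lowered it until it touched the coaster at about 4 N, which rose to 5.9 N as I started to release. I opened the jaws in steps and drew the arm clear.

In the last pictures the cap is right way up, wholly inside the coaster's edge, and the jaws touch nothing. The visible bystanders are at the same pixels as at the start. The arm hid the hex driver in the last top view, but the side view shows it unmoved. The side camera read about 1 px off from the top one throughout, which is within its stated 2 mm. No check failed.

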